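# Pack up the heel of a clamp strap and hold it down

### The job

The bearing housing is about to be clamped to the T-slotted plate: build up packing from the loose steel pieces under the heel of the clamp strap (the end away from the housing), choosing pieces so that the gap is taken up and the strap, when pushed down, lies level with its nose on the housing's foot and its heel on the packing. Let go of the packing, then press the strap firmly down beside its nut with the fingers and finish while still holding it down like that, so that the nut can be run down. Do not shift the housing, and leave the other tools where they lie.

Things in the scene. Friction and masses are not known exactly. Their poses are not given: they have to be found in the camera images.
- plate: T-slotted steel clamping plate, 278 x 150 x 20 mm, fixed to the bench. Origin on its TOP face at the foot of the upright stud; z up, x along plate and strap from the stud towards the bearing housing (roughly away from the robot), y across. It reaches x -152 to +126 mm, y -75 to +75 mm in this frame. The 10 mm stud stands 91 mm above the top face.
- strap: Clamp strap: flat dark steel bar 136 long (x -68 to +68 mm), 38 wide, 10 thick, the stud through its middle. Origin mid-bar on the stud's axis, x towards the housing, z up; flat top 5 mm above the origin. A spring (strap's weight plus 1.4 N, 2.6 N far down) lifts it against the nut: origin then 59 mm above the plate's top. It slides down by up to 34 mm and rocks freely to 0.3 rad.
- nut (a point): Underside of the washer (22 mm across) and 17 mm nut on the stud, 64 mm above the plate's top (nut up to 75 mm); they do not move. Beside them, beyond 12 mm from the stud's axis, the strap's top is free to press on; the nearer the stud it is pressed, the more evenly both ends are loaded; 12 N or more close beside it loads both well.
- heel (a point): Lowest line of the rounded nib across the underside of the strap's heel, mid width, 60 mm from the strap's origin on the side away from the housing and 8 mm below it; 51 mm above the plate's top while the strap is up. Packing goes under it, from the open end. Strap's axes.
- nose (a point): The same nib at the strap's nose, 60 mm from the origin on the housing's side, 8 mm below it, above the housing's foot. Strap's axes.
- housing: Grey cast bearing housing, 0.9 kg, standing loose on two steel parallels on the plate: foot 72 mm long (x -16 to +56 mm), 74 wide, 14 thick, with a round boss (45 mm across, 26 tall, centre at x = +34 mm). Origin on the flat TOP face of the foot, under the strap's nose, 60 mm from the stud; axes near the plate's. The foot's top stands 22.5 to 38 mm above the plate's top, different each time.
- packing_8: Loose bright steel packing piece with two holes, 100 mm long (x), 30 mm wide (y), 8 mm thick, 132 g (may differ by a fifth), flat on the bench, long side roughly away from the robot. Origin at the centre of its underside. One of four, 8, 12, 16 and 20 mm thick, told apart by thickness; which lies where changes.
- packing_12: Loose bright steel packing piece with two holes, 100 mm long (x), 30 mm wide (y), 12 mm thick, 198 g (may differ by a fifth), flat on the bench, long side roughly away from the robot. Origin at the centre of its underside. One of four, 8, 12, 16 and 20 mm thick, told apart by thickness; which lies where changes.
- packing_16: Loose bright steel packing piece with two holes, 100 mm long (x), 30 mm wide (y), 16 mm thick, 264 g (may differ by a fifth), flat on the bench, long side roughly away from the robot. Origin at the centre of its underside. One of four, 8, 12, 16 and 20 mm thick, told apart by thickness; which lies where changes.
- packing_20: Loose bright steel packing piece with two holes, 100 mm long (x), 30 mm wide (y), 20 mm thick, 330 g (may differ by a fifth), flat on the bench, long side roughly away from the robot. Origin at the centre of its underside. One of four, 8, 12, 16 and 20 mm thick, told apart by thickness; which lies where changes.
- spanner_17: Bystander: an open-ended combination spanner, 200 mm long, loose on the bench, to be left alone. Origin at the centre of its underside.
- try_square: Bystander: a try square, 181 x 120 mm, wooden stock and steel blade, loose on the bench, to be left alone. Origin at the centre of its underside.
- sanding_block: Bystander: a brown sanding block, 112 x 60 x 34 mm, loose on the bench, to be left alone. Origin at the centre of its underside.
- bolt_m12: Bystander: a hexagon bolt, 59 mm long, loose on the bench, to be left alone. Origin at the centre of its underside.
- oil_can: Bystander: a red oil can with a long spout, 184 mm tall, loose on the bench, to be left alone. Origin at the centre of its underside.
- pencil: Bystander: a red pencil, 172 mm long, loose on the bench, to be left alone. Origin at the centre of its underside.
- g_clamp: Bystander: a blue G-clamp, 150 x 98 x 21 mm, loose on the bench, to be left alone. Origin at the centre of its underside.
There are look-alikes about, which are no part of the job. Leave any turquoise look-alike of the packing_8 alone.

How it is judged:
At the end, for the whole second after the job is handed in: Fingers press the strap with over 5 N; it bears on the housing foot (over 1 N) and on packing (over 2 N), is parallel to the plate within 0.03 rad (3.5 mm end to end) and still; the housing is within 10 mm of its start; the robot touches no packing, which is at rest (contact force between the fingers and strap above 5 N and contact force between strap and housing above 1 N and (contact force between strap and packing_8 above 2 N or contact force between strap and packing_12 above 2 N or contact force between strap and packing_16 above 2 N or contact force between strap and packing_20 above 2 N) and angle between the z axis of strap and the z axis of plate, either way round below 0.03 rad and linear speed of each of strap, packing_8, packing_12, packing_16, packing_20 below 0.01 m/s and distance of housing from where it was at the start of the episode below 0.01 m and contact force between each of the arm, the fingers and packing_8 below 0.3 N and contact force between each of the arm, the fingers and packing_12 below 0.3 N and contact force between each of the arm, the fingers and packing_16 below 0.3 N and contact force between each of the arm, the fingers and packing_20 below 0.3 N); the arm keeps its last pose, push and grip.
It fails at once if one of the bystanding tools is shifted by more than 30 mm (distance of any of spanner_17, try_square, sanding_block, bolt_m12, oil_can, pencil, g_clamp from where it was at the start of the episode above 0.03 m).
It also fails if it takes over 72 s, if anything falls off the work surface, if the arm or the gripper's body presses on something with over 40 N, if the wrist force passes 120 N, or if a joint passes its speed limit or range.

### The arm

A 6-joint arm with a two-finger parallel gripper is mounted at the origin on a cart in front of the work surface, level with it; the furniture and walls round the work are solid. World frame = base frame: x ahead of the robot, y to its left, z up, the work surface at z = 0. Lengths are in m, angles in rad, forces in N, time in s.
With the tool pointing down it reaches from about 0.225 to 0.875 m from the base axis. Payload 3.4 kg.
Tool frame: the origin (TCP) lies between the finger pads; the fingertips stand 19 mm ahead of it and the grasp point (between the pads) is the TCP; z points along the fingers, y is the line along which they close (so a half turn about z gives the same grasp; the last joint's range is limited). The gripper opens to 85 mm and grips with 20 to 120 N. Pads are 22 mm wide; open, the fingers measure 114 mm over their backs; the gripper's body (76 mm by 85 mm) begins 54 mm behind the grasp point. The pads swing forward as they close: fully open they stand 13 mm farther back than shut.
Start: joints at [1.096, 0.276, 1.505, -0, 1.361, -0.121], TCP at [0.199, 0.539, 0.25] pointing down, gripper open.
Joint ranges: [-2.89, 2.89], [-0.75, 2.08], [0.22, 2.7], [-1.18, 4.32], [0.11, 2.71], [-2.7, 2.7]. Speed limits (rad/s): [2.57, 2.57, 3.14, 3.14, 3.14, 3.14].

### API

Orientations are given as a unit quaternion [w, x, y, z].
In Python, from rig import get_state, imaging, ticket gives the robot as it stands. The module is installed in compiled form; this text tells all that it offers.
- The arm moves only by the shell command python3 -m inch 'ROWS' [FORCE]. ROWS is JSON, a list of rows, each an object with "claw": the opening, from -1 (shut) to 1 (fully open); "travel": the shift along the world's x, y, z in units of 200 mm (1.0 is 200 mm), a list of three; "turn": the turn about the world's z in units of 180 degrees (1.0 is 180 degrees). A call has 1 to 5 rows; each row is the pose to reach, as a shift and turn from the pose commanded when the call began, turning the shorter way round; what a row does not reach only later rows make up. A row lasts 1/10 s, in which the tool goes at most 50 mm and 8.59 degrees, less where a joint would pass 70% of its speed; a pose out of reach is approached as far as the arm can. A call with a number of a shift or a turn outside -1 to 1 is refused whole. A call with a gripper value outside its range is refused whole. The fingers move at their own pace and stop on an object; FORCE is the grip in N (left out, the last holds). Time passes only in rows, so rows that repeat a pose let the fingers close. It gives the time, the measured TCP pose, the force, the opening and the grip force at its end, in the units of the state.
- get_state(): the state, without advancing time (a new reading comes with each control period).
- imaging.get_image(name): name is "side" or "top"; returns the picture (420x560x3 uint8, red, green, blue); there is no depth.
- imaging.camera_params(name): a dict with "camera_matrix" (3x3 intrinsics, pixels), "k1" (the pictures are not rectified: a ray, as slopes to the right and down, at radius r is drawn at 1 + k1 r^2 times it, then the intrinsics apply), "cam_to_world" (4x4, takes a point from camera to world coordinates). Camera axes: x right, y down, z forward; pixel columns grow to the right and rows downward; lengths in m; the calibration is good to about 2 mm. A picture is of the moment at which its call begins. camera_params takes no time and is no camera call.
- ticket.sign_off(): hands the job in; it is judged then, once.
The state is a dict: "clock": time; "qpos": joint angles; "qd": joint speeds; "effort": joint torques, N m; "position": TCP position; "ee_rot": TCP orientation; "contact_force": force on the tool from outside, world axes, zero at the start; "moment": the same for the moment, N m; "width": finger opening in m; "gripper_force": force on a finger pad.
Only numpy, scipy, OpenCV 4.12 (cv2) and the standard library are available. Lean on these libraries where they do the work, as an engineer would, in place of code of your own. Each camera call takes 0.05 s, during which the arm holds its last target. There are 200 camera calls.

## Working session

There is one attempt and no reset: what is moved stays moved. The work goes in short steps, Python scripts to look and compute and a shell command to move; the robot and the scene stay as the last step left them, time stands still between calls to the robot, and variables do not carry over. Pictures are saved under pics/ and viewed, at most 10 in all, crops included, and the job is handed in when it is done.

```bash
mkdir -p pics
cat > h.py <<'E'
import numpy as np, cv2
from rig import get_state, imaging, ticket
def snap(n,f):
    im=imaging.get_image(n); cv2.imwrite(f'pics/{f}.png',im[:,:,::-1]); return im
def ray(n,u,v):
    p=imaging.camera_params(n);K=np.array(p['camera_matrix'],float);T=np.array(p['cam_to_world'])
    d=cv2.undistortPoints(np.array([[[u,v]]],float),K,np.array([p['k1'],0,0,0,0],float))[0,0]
    # drawn = ray*(1+k1 r^2)
    return T[:3,3],T[:3,:3]@np.array([d[0],d[1],1.])
def plane(n,u,v,z):
    o,d=ray(n,u,v); return o+d*(z-o[2])/d[2]
def proj(n,X):
    p=imaging.camera_params(n);T=np.linalg.inv(np.array(p['cam_to_world']))
    r,_=cv2.Rodrigues(T[:3,:3])
    return cv2.projectPoints(np.array(X,float).reshape(-1,1,3),r,T[:3,3],np.array(p['camera_matrix'],float),np.array([p['k1'],0,0,0,0],float))[0][:,0]
def two(a,b):
    (o1,d1),(o2,d2)=ray('top',*a),ray('side',*b)
    A=np.stack([d1,-d2],1);s=np.linalg.lstsq(A,o2-o1,rcond=None)[0]
    p,q=o1+s[0]*d1,o2+s[1]*d2; return (p+q)/2,np.linalg.norm(p-q)
E
python3 - <<'E'
from h import *
snap('top','top0');snap('side','side0')
for n in('top','side'):
    p=imaging.camera_params(n);print(n,np.round(p['camera_matrix'],1).tolist(),p['k1'],np.round(p['cam_to_world'],3).tolist())
print(get_state())
E
```

```text
top [[425.6, 0.0, 281.7], [0.0, 425.6, 210.1], [0.0, 0.0, 1.0]] -0.05262036996212498 [[-0.021, -0.994, 0.11, 0.459], [-1.0, 0.021, -0.003, -0.069], [0.001, -0.11, -0.994, 1.409], [0.0, 0.0, 0.0, 1.0]]
side [[485.1, 0.0, 284.7], [0.0, 485.1, 214.6], [0.0, 0.0, 1.0]] -0.02561116616246142 [[0.958, -0.142, 0.249, 0.211], [-0.286, -0.501, 0.817, -1.375], [0.009, -0.854, -0.521, 0.921], [0.0, 0.0, 0.0, 1.0]]
{'clock': 0.1, 'qpos': array([ 1.09601533e+00,  2.76513823e-01,  1.50598505e+00, -2.59946831e-05,
        1.36070055e+00, -1.21009101e-01]), 'qd': array([ 0.00037427, -0.00089158, -0.00123442, -0.00083378, -0.00303276,
       -0.00098762]), 'effort': array([-1.89738143e-04, -4.17702091e+01, -2.46402580e+01, -2.96517355e-04,
        5.85148169e-03,  7.92696937e-06]), 'position': array([0.19902153, 0.53899804, 0.24954497]), 'ee_rot': array([-2.23650992e-04,  1.75962233e-01,  9.84396590e-01, -7.71731907e-04]), 'contact_force': array([-0.33292878,  0.33872271,  0.91553548]), 'moment': array([-0.00977895,  0.00550475,  0.01580121]), 'gripper_force': 0.0, 'width': 0.08541496313217375}
```

View pics/top0.png

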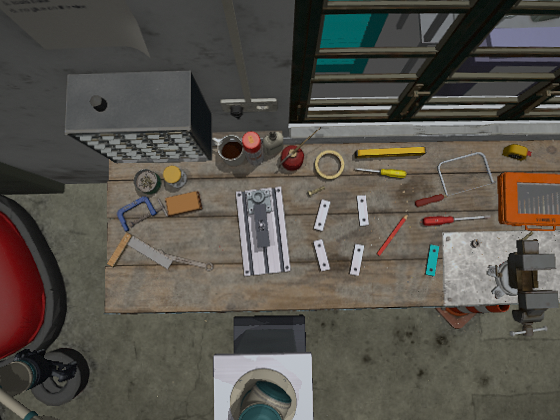

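View pics/side0.png

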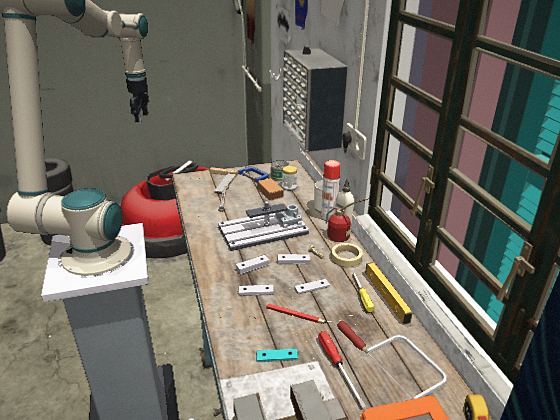

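Top view: the plate is at about (263,230), with its heel end towards the robot at row ~275. The four bright pieces are at (322,215), (363,210), (321,255) and (357,260). The turquoise look-alike at (432,260) is not part of the job. I'll enlarge the crops to compare thicknesses.

Run:
```python
from h import *
s=cv2.imread('pics/side0.png')
a=cv2.resize(s[198:302,212:342],None,fx=5.7,fy=5.7,interpolation=cv2.INTER_CUBIC)
cv2.imwrite('pics/crop_s.png',a)
t=cv2.imread('pics/top0.png')
hsv=cv2.cvtColor(t,cv2.COLOR_BGR2HSV)
m=((hsv[...,1]<40)&(hsv[...,2]>150)).astype('uint8')*255
n,l,st,c=cv2.connectedComponentsWithStats(m)
for i in range(1,n):
    x,y,w,h,A=st[i]
    if A>60 and 230<x<380 and 180<y<285:
        cc=max(cv2.findContours((l==i).astype('uint8'),0,1)[0],key=cv2.contourArea); r=cv2.minAreaRect(cc)
        bx=np.array([plane('top',u,v,.012) for u,v in cv2.boxPoints(r)])
        e1,e2=bx[1]-bx[0],bx[2]-bx[1]; L=e1 if np.linalg.norm(e1)>np.linalg.norm(e2) else e2
        print(st[i],np.round(r,1) if 0 else r,plane('top',*r[0],.012).round(4),'yaw',np.degrees(np.arctan2(L[1],L[0])).round(1),np.linalg.norm(e1).round(3),np.linalg.norm(e2).round(3))
```

```text
[275 187  15  84 436] ((282.33172607421875, 228.51910400390625), (83.93705749511719, 5.4196648597717285), 83.51692199707031) [ 0.5535 -0.074   0.012 ] yaw -174.8 0.018 0.276
[236 191  14  85 426] ((242.47000122070312, 233.20999145507812), (84.4802017211914, 5.35075569152832), 84.0938491821289) [0.5408 0.0572 0.012 ] yaw -174.8 0.018 0.278
[357 195  12  31 240] ((362.4146423339844, 209.731689453125), (30.258241653442383, 8.613659858703613), 83.6598129272461) [ 0.6101 -0.3403  0.012 ] yaw -176.1 0.029 0.101
[314 200  16  31 245] ((321.6538391113281, 214.76925659179688), (8.682873725891113, 29.732263565063477), 15.255120277404785) [ 0.5962 -0.2047  0.012 ] yaw -16.9 0.099 0.029
[267 211  14  62 555] ((271.31707763671875, 241.85366821289062), (60.95820999145508, 11.264016151428223), 83.6598129272461) [ 0.5105 -0.037   0.012 ] yaw -174.8 0.037 0.2
[248 216  17  59 334] ((256.20684814453125, 244.715087890625), (58.623477935791016, 11.25361442565918), 83.9909896850586) [0.5021 0.0126 0.012 ] yaw -174.9 0.037 0.192
[314 239  16  32 253] ((321.23028564453125, 254.7386474609375), (31.04834747314453, 8.824945449829102), 75.0685806274414) [ 0.465  -0.1993  0.012 ] yaw -166.7 0.029 0.101
[350 244  14  32 250] ((356.7080078125, 259.35601806640625), (8.675945281982422, 30.678855895996094), 10.30484676361084) [ 0.4474 -0.315   0.012 ] yaw -12.5 0.1 0.028
```

View pics/crop_s.png

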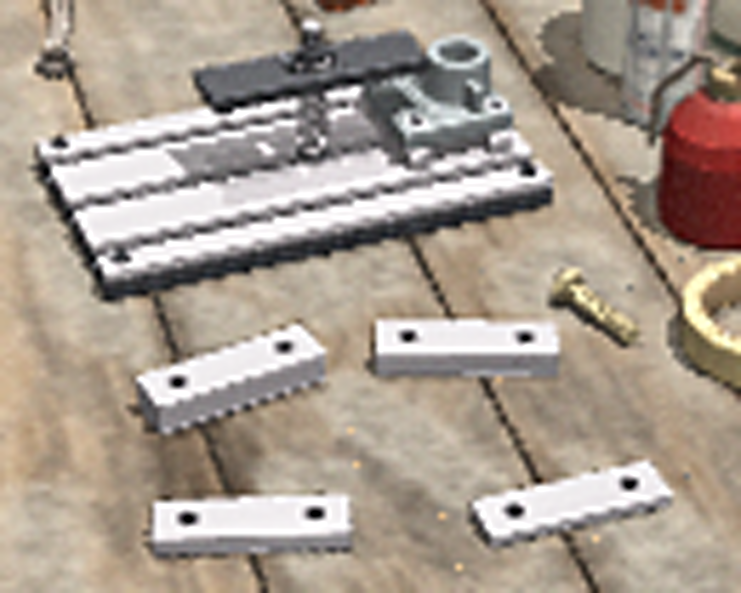

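Side crop: the four pieces are at UL (235,375), UR (465,350), LL (250,525) and LR (575,505). Their front faces look progressively thinner, in the order UL > UR > LL > LR. I'll check that numerically, and estimate the strap and housing positions.

Run:
```python
from h import *
g=cv2.cvtColor(cv2.imread('pics/side0.png'),cv2.COLOR_BGR2GRAY).astype(float)
P={'UL':(.5962,-.2047,-16.9),'UR':(.6101,-.3403,3.9),'LL':(.465,-.1993,13.3),'LR':(.4474,-.315,-12.5)}
P['UL'],P['LL']=P['UL'],P['LL']
for k,(x,y,a) in P.items():
    a=np.radians(a);d=np.array([np.cos(a),np.sin(a),0]);n=np.array([np.sin(a),-np.cos(a),0]) # towards -y (camera)
    prof=[]
    zs=np.arange(-12,32,2)/1000.
    for z in zs: # walk vertically in the front face plane
        pts=np.array([[x,y,z]]+0*d+n*.015+d*s for s in np.linspace(-.035,.035,25)).reshape(-1,3)
        uv=proj('side',pts).astype(np.float32)
        prof.append(cv2.remap(g.astype(np.float32),uv[:,:1],uv[:,1:],1).mean())
    print(k,proj('side',[[x,y,0.01]])[0].round(0),list(zip((zs*1000).astype(int).tolist(),np.round(prof).astype(int).tolist())))
t=cv2.imread('pics/top0.png');cv2.imwrite('pics/crop_t.png',cv2.resize(t[180:280,228:300],None,fx=6,fy=6,interpolation=cv2.INTER_CUBIC))
```

```text
Traceback (most recent call last):
ValueError: cannot reshape array of size 1 into shape (3)
```

Run:
```python
from h import *
g=cv2.cvtColor(cv2.imread('pics/side0.png'),cv2.COLOR_BGR2GRAY).astype(np.float32)
P={'UL':(.5962,-.2047,-16.9),'UR':(.6101,-.3403,3.9),'LL':(.465,-.1993,13.3),'LR':(.4474,-.315,-12.5)}
for k,(x,y,a) in P.items():
    a=np.radians(a);d=np.array([np.cos(a),np.sin(a),0]);n=np.array([np.sin(a),-np.cos(a),0])
    prof=[];zs=np.arange(-12,32,2)/1000.
    for z in zs:
        pts=[np.array([x,y,z])+n*.015+d*s for s in np.linspace(-.035,.035,25)]
        uv=proj('side',pts).astype(np.float32)
        prof.append(cv2.remap(g,uv[:,:1],uv[:,1:],1).mean())
    print(k,proj('side',[[x,y,0.01]])[0].round(0),list(zip((zs*1000).astype(int).tolist(),np.round(prof).astype(int).tolist())))
t=cv2.imread('pics/top0.png');cv2.imwrite('pics/crop_t.png',cv2.resize(t[180:280,228:300],None,fx=6,fy=6,interpolation=cv2.INTER_CUBIC))
```

```text
UL [293. 258.] [(-12, 149), (-10, 148), (-8, 148), (-6, 149), (-4, 141), (-2, 132), (0, 130), (2, 131), (4, 130), (6, 126), (8, 122), (10, 122), (12, 134), (14, 151), (16, 205), (18, 254), (20, 248), (22, 238), (24, 213), (26, 196), (28, 200), (30, 212)]
UR [311. 284.] [(-12, 160), (-10, 164), (-8, 163), (-6, 159), (-4, 146), (-2, 123), (0, 116), (2, 129), (4, 154), (6, 197), (8, 237), (10, 245), (12, 240), (14, 232), (16, 216), (18, 203), (20, 199), (22, 209), (24, 225), (26, 237), (28, 243), (30, 241)]
LL [252. 264.] [(-12, 130), (-10, 131), (-8, 131), (-6, 124), (-4, 112), (-2, 101), (0, 105), (2, 131), (4, 144), (6, 138), (8, 134), (10, 133), (12, 132), (14, 134), (16, 143), (18, 169), (20, 212), (22, 242), (24, 245), (26, 237), (28, 222), (30, 210)]
LR [255. 289.] [(-12, 157), (-10, 156), (-8, 155), (-6, 153), (-4, 145), (-2, 124), (0, 111), (2, 123), (4, 132), (6, 133), (8, 138), (10, 164), (12, 215), (14, 248), (16, 249), (18, 244), (20, 227), (22, 200), (24, 192), (26, 195), (28, 217), (30, 240)]
```

View pics/crop_t.png

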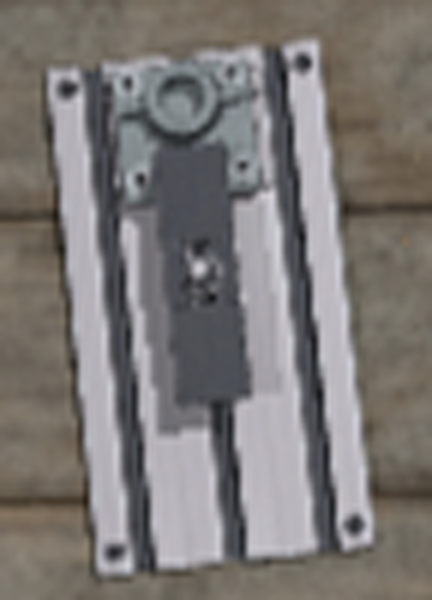

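Top crop: plate corners are at crop (48,70), (318,40), (98,577) and (372,548). The stud top is at (200,262), the strap end at row ~400, and the housing's boss at (182,97). Thicknesses from the profiles: 20 mm at side (252,264), 16 mm at (293,258), 12 mm at (255,289), 8 mm at (311,284).

Run:
```python
from h import *
T=lambda u,v:(u/6+228-.4,v/6+180-.4)
c=[plane('top',*T(*p),.02) for p in [(48,70),(318,40),(98,577),(372,548)]]
far=(c[0]+c[1])/2;near=(c[2]+c[3])/2
ex=(far-near);print('plate len',np.linalg.norm(ex),'wid',np.linalg.norm(c[0]-c[1]),np.linalg.norm(c[2]-c[3]));ex/=np.linalg.norm(ex)
ey=np.array([-ex[1],ex[0],0]);O=(far+near)/2+ex*.013
print('yaw',np.degrees(np.arctan2(ex[1],ex[0])),'O',O.round(4),'stud top',plane('top',*T(200,262),.111).round(4))
S=lambda u,v:(u/5.7+212-.4,v/5.7+198-.4)
for p in [(405,138),(512,115)]:   # foot top corners at y=-37
    o,d=ray('side',*S(*p));s=((O-ey*.037-o)@ey)/(d@ey);q=o+s*d-O;print('foot corner x',q@ex,'z',q[2])
o,d=ray('side',*S(107,298));s=((c[2]*0+O-ey*.075-o)@ey)/(d@ey);q=o+s*d-O;print('plate bottom near corner x',q@ex,'z',q[2])
for p in [(100,268),(548,180)]:
    o,d=ray('side',*S(*p));s=((O-ey*.075-o)@ey)/(d@ey);q=o+s*d-O;print('plate top x',q@ex,'z',q[2])
for n,pt in dict(heel=[-.098,0],foot_probe=[.058,-.034],press=[-.026,0]).items(): print(n,(O+ex*pt[0]+ey*pt[1]).round(4))
```

```text
plate len 0.27830973358559 wid 0.14950547392805164 0.14848169566104488
yaw 4.922728313760322 O [ 0.5604 -0.0076  0.02  ] stud top [ 0.5642 -0.0086  0.111 ]
foot corner x 0.04774688154188456 z 0.022809119352493412
foot corner x 0.11705902705065435 z 0.023750248432674037
plate bottom near corner x -0.14920110588560542 z -0.018670407837444114
plate top x -0.152202647475797 z 0.0028962715486061663
plate top x 0.1249249409470737 z -0.0016934174936669155
heel [ 0.4627 -0.016   0.02  ]
foot_probe [ 0.6211 -0.0365  0.02  ]
press [ 0.5344 -0.0098  0.02  ]
```

Foot top is about 23 mm above the plate, so 8 + 16 = 24 mm packing. I'll confirm the foot height with a light fingertip probe on the way.

```bash
R='x'; 
python3 -m inch '[{"claw":-1,"travel":[0.75,-1,0],"turn":0.14},{"claw":-1,"travel":[0.75,-1,0],"turn":0.14},{"claw":-1,"travel":[0.75,-1,0],"turn":0.14},{"claw":-1,"travel":[0.75,-1,0],"turn":0.14},{"claw":-1,"travel":[0.75,-1,0],"turn":0.14}]' 60
python3 -m inch '[{"claw":-1,"travel":[0.75,-1,0],"turn":0},{"claw":-1,"travel":[0.75,-1,0],"turn":0},{"claw":-1,"travel":[0.75,-1,0],"turn":0},{"claw":-1,"travel":[0.75,-1,0],"turn":0},{"claw":-1,"travel":[0.75,-1,0],"turn":0}]'
python3 -m inch '[{"claw":-1,"travel":[0.7,-0.9,0],"turn":0},{"claw":-1,"travel":[0.7,-0.9,0],"turn":0},{"claw":-1,"travel":[0.7,-0.9,0],"turn":0},{"claw":-1,"travel":[0.7,-0.9,0],"turn":0},{"claw":-1,"travel":[0.7,-0.9,0],"turn":0}]'
python3 -c "
from rig import get_state;s=get_state();print(s)"
```

```text
clock: 0.6
position: [0.343, 0.3468, 0.25]
ee_rot: [-0.0, -0.044, 0.999, -0.0]
contact_force: [1.4, 0.4, 0.1]
width: 0.0124
gripper_force: 0.0
clock: 1.1
position: [0.4932, 0.1466, 0.2501]
ee_rot: [-0.0, -0.043, 0.999, 0.0]
contact_force: [1.3, 1.0, 1.0]
width: 0.0002
gripper_force: 0.0
clock: 1.6
position: [0.6344, -0.0352, 0.2493]
ee_rot: [-0.0, -0.042, 0.999, -0.001]
contact_force: [0.3, 0.5, 0.2]
width: 0.0001
gripper_force: 0.0
{'clock': 1.6, 'qpos': array([-1.64290465e-01,  3.67772746e-01,  1.37011630e+00, -1.05797379e-03,
        1.40359048e+00, -1.81833177e+00]), 'qd': array([-0.28671255,  0.25729056, -0.3939001 ,  0.03219356,  0.17156902,
       -0.29456087]), 'effort': array([  0.14106563, -48.41500998, -24.35276628,  -0.26115795,
        -0.23462925,   0.14907493]), 'position': array([ 0.63441628, -0.03519464,  0.24929787]), 'ee_rot': array([-5.12784883e-05, -4.16984004e-02,  9.99130106e-01, -5.22160747e-04]), 'contact_force': array([0.29054873, 0.54168783, 0.24463045]), 'moment': array([ 0.10975023,  0.01541007, -0.02390873]), 'gripper_force': 0.0, 'width': 0.00011567602938339438}
```

```bash
python3 -m inch '[{"claw":-1,"travel":[0,0,-0.25],"turn":0},{"claw":-1,"travel":[0,0,-0.5],"turn":0},{"claw":-1,"travel":[0,0,-0.75],"turn":0},{"claw":-1,"travel":[0,0,-0.85],"turn":0},{"claw":-1,"travel":[0,0,-0.85],"turn":0}]'
python3 -m inch '[{"claw":-1,"travel":[0,0,-0.01],"turn":0},{"claw":-1,"travel":[0,0,-0.02],"turn":0},{"claw":-1,"travel":[0,0,-0.03],"turn":0},{"claw":-1,"travel":[0,0,-0.03],"turn":0}]'
```

```text
clock: 2.1
position: [0.6294, -0.0312, 0.076]
ee_rot: [-0.005, -0.043, 0.999, 0.001]
contact_force: [-1.0, -0.7, 1.2]
width: -0.0001
gripper_force: 0.4
clock: 2.5
position: [0.6335, -0.0317, 0.0757]
ee_rot: [0.001, -0.043, 0.999, -0.0]
contact_force: [0.2, 0.1, 1.9]
width: -0.0
gripper_force: 0.7
```

Run:
```python
from h import *
s=snap('side','s1')[:,:,::-1];t=snap('top','t1')[:,:,::-1]
a=cv2.resize(s[170:270,210:330],(480,400),interpolation=2);b=cv2.resize(t[150:250,225:300],(300,400),interpolation=2)
cv2.imwrite('pics/c1.png',np.hstack([a,b]));print(get_state()['contact_force'],get_state()['position'])
```

```text
[0.38621854 0.13873621 0.45980555] [ 0.63344157 -0.03167771  0.0754758 ]
```

View pics/c1.png

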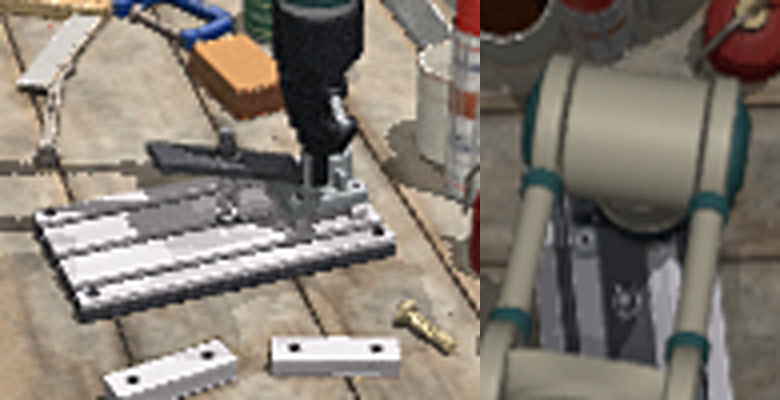

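The side view shows the finger on the strap's nose, which has dipped (crop (290,170)). I undershot sideways because the last travel call hadn't been completed. I'll lift, shift and probe again.

```bash
python3 -m inch '[{"claw":-1,"travel":[0,0,0.15],"turn":0},{"claw":-1,"travel":[0,0,0.15],"turn":0},{"claw":-1,"travel":[0.02,-0.06,0.15],"turn":0},{"claw":-1,"travel":[0.02,-0.06,0.05],"turn":0},{"claw":-1,"travel":[0.02,-0.06,0.0],"turn":0}]'
python3 -m inch '[{"claw":-1,"travel":[0,0,-0.015],"turn":0},{"claw":-1,"travel":[0,0,-0.03],"turn":0},{"claw":-1,"travel":[0,0,-0.03],"turn":0}]'
python3 -m inch '[{"claw":-1,"travel":[0,0,-0.01],"turn":0},{"claw":-1,"travel":[0,0,-0.02],"turn":0},{"claw":-1,"travel":[0,0,-0.02],"turn":0}]'
```

```text
clock: 3.1
position: [0.6355, -0.0444, 0.0723]
ee_rot: [-0.001, -0.043, 0.999, 0.0]
contact_force: [-1.3, 0.8, -1.1]
width: 0.0004
gripper_force: 0.0
clock: 3.4
position: [0.6364, -0.0436, 0.0679]
ee_rot: [-0.0, -0.043, 0.999, 0.0]
contact_force: [-0.1, -0.5, -0.2]
width: 0.0001
gripper_force: 0.0
clock: 3.7
position: [0.6369, -0.0436, 0.0649]
ee_rot: [0.001, -0.043, 0.999, -0.0]
contact_force: [0.8, -0.1, 1.0]
width: 0.0
gripper_force: 0.7
```

```bash
python3 -m inch '[{"claw":-1,"travel":[0,0,-0.01],"turn":0},{"claw":-1,"travel":[0,0,-0.015],"turn":0},{"claw":-1,"travel":[0,0,-0.015],"turn":0}]'
python3 -m inch '[{"claw":-1,"travel":[0,0,-0.01],"turn":0},{"claw":-1,"travel":[0,0,-0.015],"turn":0},{"claw":-1,"travel":[0,0,-0.015],"turn":0}]'
```

```text
clock: 4.0
position: [0.6367, -0.044, 0.0612]
ee_rot: [0.0, -0.043, 0.999, -0.0]
contact_force: [1.5, -0.4, 1.3]
width: -0.0
gripper_force: 0.9
clock: 4.3
position: [0.6367, -0.044, 0.0585]
ee_rot: [0.0, -0.043, 0.999, -0.0]
contact_force: [0.0, -2.8, 2.3]
width: 0.0002
gripper_force: 2.8
```

```bash
python3 -m inch '[{"claw":-1,"travel":[0,0,0.08],"turn":0},{"claw":-1,"travel":[0,0.03,0.08],"turn":0},{"claw":-1,"travel":[0,0.03,0.03],"turn":0},{"claw":-1,"travel":[0,0.03,0.03],"turn":0}]'
python3 -m inch '[{"claw":-1,"travel":[0,0,-0.01],"turn":0},{"claw":-1,"travel":[0,0,-0.02],"turn":0},{"claw":-1,"travel":[0,0,-0.02],"turn":0}]'
python3 -m inch '[{"claw":-1,"travel":[0,0,-0.01],"turn":0},{"claw":-1,"travel":[0,0,-0.015],"turn":0},{"claw":-1,"travel":[0,0,-0.015],"turn":0}]'
```

```text
clock: 4.7
position: [0.6374, -0.0365, 0.0649]
ee_rot: [0.001, -0.043, 0.999, 0.001]
contact_force: [-0.2, 1.8, 10.5]
width: -0.0001
gripper_force: 5.3
clock: 5.0
position: [0.6375, -0.0365, 0.0647]
ee_rot: [0.002, -0.043, 0.999, 0.0]
contact_force: [-6.4, 2.3, 28.8]
width: -0.0002
gripper_force: 14.5
clock: 5.3
position: [0.6375, -0.0365, 0.0645]
ee_rot: [0.003, -0.043, 0.999, 0.0]
contact_force: [-10.5, 2.2, 42.9]
width: -0.0004
gripper_force: 21.6
```

Firm contact puts the foot at about 25.8 mm by touch and 23 mm by sight. 24 mm packing (16 + 8) suits both. The candidates are the 16 mm piece at side (293,258) and the 8 mm piece at side (311,284), bright steel rather than turquoise; the crop already confirmed both. I'll fetch the 16 first.

```bash
python3 -m inch '[{"claw":-1,"travel":[0,0,0.25],"turn":0},{"claw":-1,"travel":[0,0,0.5],"turn":0},{"claw":0.3,"travel":[-0.1,-0.24,0.5],"turn":-0.05},{"claw":0.3,"travel":[-0.2,-0.48,0.5],"turn":-0.09},{"claw":0.3,"travel":[-0.3,-0.7,0.5],"turn":-0.121}]'
python3 -m inch '[{"claw":0.3,"travel":[0,-0.11,0],"turn":0},{"claw":0.3,"travel":[0,-0.11,0],"turn":0},{"claw":0.3,"travel":[0,-0.11,0],"turn":0}]'
```

```text
clock: 5.8
position: [0.5765, -0.1757, 0.1562]
ee_rot: [-0.001, 0.148, 0.989, 0.0]
contact_force: [0.3, -1.1, 0.4]
width: 0.0432
gripper_force: 0.0
clock: 6.1
position: [0.5769, -0.1968, 0.1558]
ee_rot: [-0.001, 0.147, 0.989, 0.001]
contact_force: [-0.1, 0.1, 0.4]
width: 0.0558
gripper_force: 0.0
```

Run:
```python
from h import *
s=snap('side','s2')[:,:,::-1];t=snap('top','t2')[:,:,::-1]
a=cv2.resize(s[190:290,215:335],(480,400),interpolation=2);b=cv2.resize(t[170:270,235:310],(300,400),interpolation=2)
cv2.imwrite('pics/c2.png',np.hstack([a,b]));x=get_state();print(x['position'],x['ee_rot'],x['width'],x['qpos'])
```

```text
[ 0.57733478 -0.19589336  0.15632237] [-8.49605758e-04  1.45998210e-01  9.89284199e-01  7.57450908e-04] 0.05512865650565102 [-4.41741916e-01  3.91799170e-01  1.57172840e+00  1.03279249e-03
  1.18013173e+00 -1.71988849e+00]
```

View pics/c2.png

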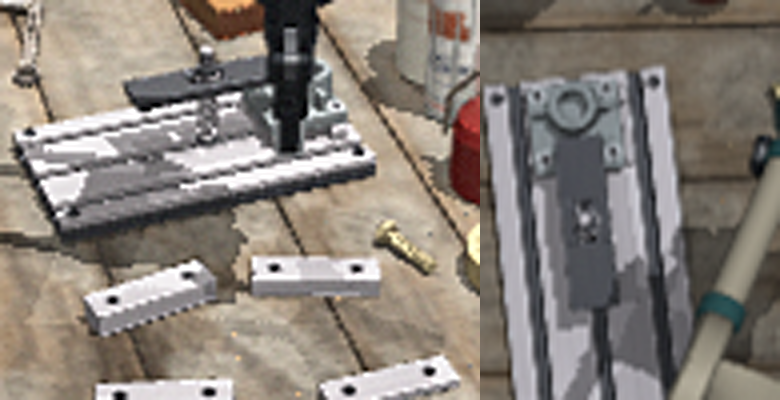

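Housing and strap are undisturbed and the tool is over the 16 mm piece. Descending to grip.

```bash
python3 -m inch '[{"claw":0.3,"travel":[0,-0.015,-0.25],"turn":0},{"claw":0.3,"travel":[0,-0.015,-0.45],"turn":0},{"claw":0.3,"travel":[0,-0.015,-0.6],"turn":0},{"claw":0.3,"travel":[0,-0.015,-0.67],"turn":0},{"claw":0.3,"travel":[0,-0.015,-0.67],"turn":0}]' 70
python3 -m inch '[{"claw":-1,"travel":[0,0,0],"turn":0},{"claw":-1,"travel":[0,0,0],"turn":0},{"claw":-1,"travel":[0,0,0],"turn":0},{"claw":-1,"travel":[0,0,0],"turn":0},{"claw":-1,"travel":[0,0,0],"turn":0}]'
python3 -m inch '[{"claw":-1,"travel":[0,0,0.2],"turn":0},{"claw":-1,"travel":[0,0,0.4],"turn":0},{"claw":-1,"travel":[0,0,0.4],"turn":0}]'
```

```text
clock: 6.7
position: [0.5765, -0.1986, 0.0213]
ee_rot: [-0.002, 0.146, 0.989, 0.001]
contact_force: [-0.9, 0.7, 0.4]
width: 0.0556
gripper_force: 0.0
clock: 7.2
position: [0.579, -0.2008, 0.0256]
ee_rot: [0.002, 0.147, 0.989, -0.0]
contact_force: [0.5, 1.5, 6.3]
width: 0.0274
gripper_force: 70.7
clock: 7.5
position: [0.5811, -0.2023, 0.1093]
ee_rot: [0.006, 0.147, 0.989, -0.002]
contact_force: [0.4, -0.2, -3.8]
width: 0.0279
gripper_force: 70.4
```

```bash
python3 -m inch '[{"claw":-1,"travel":[-0.17,0.17,0.15],"turn":0.03},{"claw":-1,"travel":[-0.34,0.34,0.15],"turn":0.06},{"claw":-1,"travel":[-0.51,0.51,0.15],"turn":0.09},{"claw":-1,"travel":[-0.68,0.68,0.15],"turn":0.121},{"claw":-1,"travel":[-0.85,0.84,0.15],"turn":0.121}]'
python3 -m inch '[{"claw":-1,"travel":[-0.08,0.05,0],"turn":0},{"claw":-1,"travel":[-0.08,0.05,-0.1],"turn":0},{"claw":-1,"travel":[-0.08,0.05,-0.2],"turn":0},{"claw":-1,"travel":[-0.08,0.05,-0.2],"turn":0}]'
python3 -c "
from rig import get_state;s=get_state();print(s['position'],s['ee_rot'],s['contact_force'],s['moment'],s['width'])"
```

```text
clock: 8.0
position: [0.4046, -0.031, 0.1326]
ee_rot: [-0.001, -0.043, 0.999, 0.0]
contact_force: [0.7, 0.1, -2.6]
width: 0.0278
gripper_force: 70.3
clock: 8.4
position: [0.3885, -0.0218, 0.0914]
ee_rot: [-0.003, -0.043, 0.999, 0.001]
contact_force: [-0.3, -0.4, -2.7]
width: 0.0278
gripper_force: 70.3
[ 0.38852792 -0.02176238  0.09135845] [-2.99967410e-03 -4.30969496e-02  9.99066065e-01  8.07580385e-04] [-0.30443594 -0.40814848 -2.7258583 ] [0.00889363 0.11329409 0.02677893] 0.027823691211273417
```

```bash
python3 -m inch '[{"claw":-1,"travel":[0,0,-0.1],"turn":0},{"claw":-1,"travel":[0,0,-0.2],"turn":0},{"claw":-1,"travel":[0,0,-0.2],"turn":0}]'
python3 - <<'E'
from h import *
s=snap('side','s3')[:,:,::-1];t=snap('top','t3')[:,:,::-1]
a=cv2.resize(s[190:290,195:315],(480,400),interpolation=2);b=cv2.resize(t[195:295,235:310],(300,400),interpolation=2)
cv2.imwrite('pics/c3.png',np.hstack([a,b]));x=get_state();print(x['position'],x['contact_force'])
E
```

```text
clock: 8.7
position: [0.3897, -0.0222, 0.0521]
ee_rot: [-0.002, -0.043, 0.999, 0.001]
contact_force: [-0.9, 0.4, -2.6]
width: 0.0278
gripper_force: 70.4
[ 0.39156213 -0.02259748  0.05366327] [ 0.02789878  0.43782867 -3.03916854]
```

View pics/c3.png

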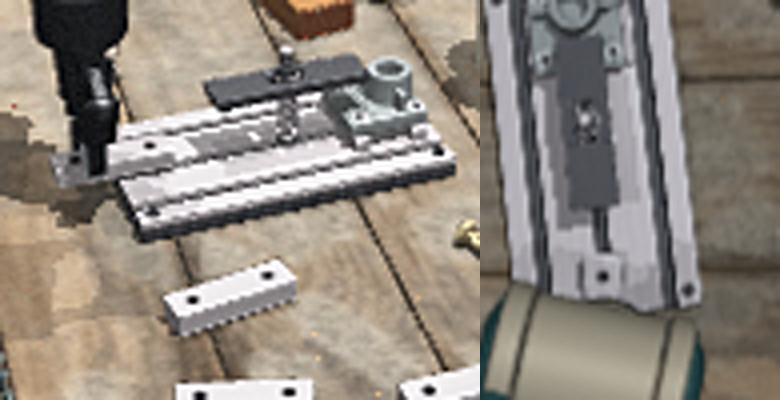

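Side view: the 16 mm piece is held level, low over the plate's near end. Top view: its front edge (crop row ~252) lines up with the strap axis. Sliding in.

```bash
python3 -m inch '[{"claw":-1,"travel":[0.1,0.008,0],"turn":0},{"claw":-1,"travel":[0.2,0.017,0],"turn":0},{"claw":-1,"travel":[0.31,0.027,0],"turn":0},{"claw":-1,"travel":[0.31,0.027,-0.02],"turn":0},{"claw":-1,"travel":[0.31,0.027,-0.02],"turn":0}]'
python3 -m inch '[{"claw":-1,"travel":[0,0,-0.015],"turn":0},{"claw":-1,"travel":[0,0,-0.015],"turn":0},{"claw":-1,"travel":[0,0,-0.015],"turn":0}]'
```

```text
clock: 9.3
position: [0.4536, -0.0171, 0.0498]
ee_rot: [-0.0, -0.043, 0.999, -0.0]
contact_force: [-0.5, 0.8, -2.5]
width: 0.0275
gripper_force: 70.4
clock: 9.6
position: [0.4527, -0.017, 0.0464]
ee_rot: [-0.0, -0.043, 0.999, 0.0]
contact_force: [-0.0, 0.4, -2.6]
width: 0.028
gripper_force: 70.4
```

```bash
python3 -m inch '[{"claw":-1,"travel":[0,0,-0.008],"turn":0},{"claw":-1,"travel":[0,0,-0.008],"turn":0},{"claw":-1,"travel":[0,0,-0.008],"turn":0}]'
```

```text
clock: 9.9
position: [0.4532, -0.0171, 0.0455]
ee_rot: [-0.0, -0.043, 0.999, -0.0]
contact_force: [-2.4, 0.3, 5.1]
width: 0.0277
gripper_force: 71.3
```

```bash
python3 -m inch '[{"claw":0.3,"travel":[0,0,0],"turn":0},{"claw":0.3,"travel":[0,0,0],"turn":0},{"claw":0.3,"travel":[0,0,0],"turn":0},{"claw":0.3,"travel":[0,0,0.25],"turn":0},{"claw":0.3,"travel":[0,0,0.5],"turn":0}]'
python3 -m inch '[{"claw":0.3,"travel":[0.09,-0.22,0],"turn":0},{"claw":0.3,"travel":[0.18,-0.44,0],"turn":0},{"claw":0.3,"travel":[0.27,-0.66,0],"turn":0},{"claw":0.3,"travel":[0.36,-0.82,0],"turn":-0.005},{"claw":0.3,"travel":[0.36,-0.82,0],"turn":-0.005}]'
python3 -m inch '[{"claw":0.3,"travel":[0.17,-0.4,0],"turn":0},{"claw":0.3,"travel":[0.335,-0.8,0],"turn":0},{"claw":0.3,"travel":[0.335,-0.8,0],"turn":0},{"claw":0.3,"travel":[0.335,-0.8,0],"turn":0}]'
python3 - <<'E'
from h import *
s=snap('side','s4')[:,:,::-1];t=snap('top','t4')[:,:,::-1]
a=cv2.resize(s[190:300,210:340],(473,400),interpolation=2);b=cv2.resize(t[195:295,235:310],(300,400),interpolation=2)
cv2.imwrite('pics/c4.png',np.hstack([a,b]));x=get_state();print(x['position'],x['ee_rot'])
E
```

```text
clock: 10.4
position: [0.4523, -0.0169, 0.1446]
ee_rot: [-0.002, -0.043, 0.999, 0.001]
contact_force: [1.7, -0.0, -0.9]
width: 0.0555
gripper_force: 0.0
clock: 10.9
position: [0.5285, -0.1859, 0.1447]
ee_rot: [0.002, -0.033, 0.999, -0.002]
contact_force: [0.4, -0.3, -0.1]
width: 0.0552
gripper_force: 0.0
clock: 11.3
position: [0.5937, -0.3446, 0.1442]
ee_rot: [0.001, -0.034, 0.999, -0.001]
contact_force: [-0.4, 1.0, 0.2]
width: 0.0559
gripper_force: 0.0
[ 0.59336685 -0.34411219  0.14373336] [ 2.77594060e-04 -3.39449537e-02  9.99423514e-01 -5.49791272e-04]
```

View pics/c4.png

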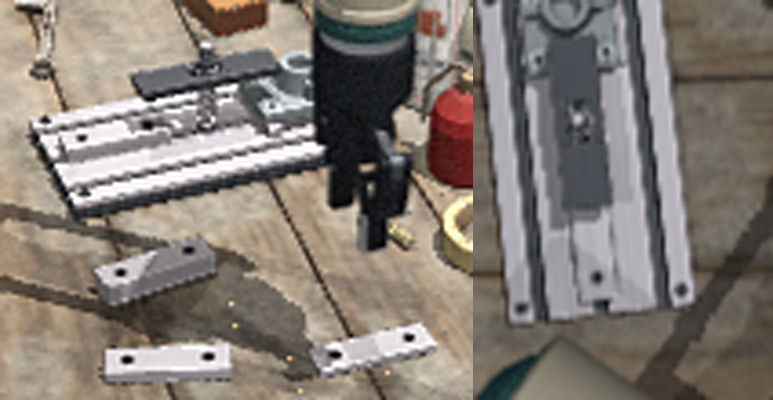

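The 16 mm piece lies squarely under the heel, top crop (597,265). The next target is the 8 mm piece at side crop (375,350).

```bash
python3 -m inch '[{"claw":0.3,"travel":[-0.005,0.012,-0.25],"turn":0},{"claw":0.3,"travel":[-0.005,0.012,-0.45],"turn":0},{"claw":0.3,"travel":[-0.005,0.012,-0.55],"turn":0},{"claw":0.3,"travel":[-0.005,0.012,-0.6],"turn":0},{"claw":0.3,"travel":[-0.005,0.012,-0.6],"turn":0}]' 70
python3 -m inch '[{"claw":-1,"travel":[0,0,0],"turn":0},{"claw":-1,"travel":[0,0,0],"turn":0},{"claw":-1,"travel":[0,0,0],"turn":0},{"claw":-1,"travel":[0,0,0],"turn":0},{"claw":-1,"travel":[0,0,0],"turn":0}]'
python3 -m inch '[{"claw":-1,"travel":[0,0,0.2],"turn":0},{"claw":-1,"travel":[0,0,0.4],"turn":0},{"claw":-1,"travel":[0,0,0.4],"turn":0}]'
```

```text
clock: 11.9
position: [0.5905, -0.3368, 0.0234]
ee_rot: [-0.001, -0.036, 0.999, 0.001]
contact_force: [0.5, -0.4, -0.9]
width: 0.0557
gripper_force: 0.0
clock: 12.4
position: [0.5927, -0.339, 0.0271]
ee_rot: [0.002, -0.035, 0.999, -0.001]
contact_force: [-0.5, 1.1, 7.3]
width: 0.0002
gripper_force: 3.3
clock: 12.7
position: [0.595, -0.3411, 0.1119]
ee_rot: [0.005, -0.035, 0.999, -0.004]
contact_force: [0.6, -1.2, -0.4]
width: 0.0001
gripper_force: 0.0
```

The fingers shut on nothing: they stood further back while open and closed over the top of the thin piece. I'll step aside, locate it again, and go in lower with a smaller opening.

```bash
python3 -m inch '[{"claw":0,"travel":[-0.2,0.25,0],"turn":0},{"claw":0,"travel":[-0.4,0.5,0],"turn":0},{"claw":0,"travel":[-0.6,0.75,0],"turn":0},{"claw":0,"travel":[-0.6,0.75,0],"turn":0}]'
cat > loc.py <<'E'
from h import *
import sys
z=float(sys.argv[1])
t=imaging.get_image('top')[:,:,::-1].copy();hsv=cv2.cvtColor(t,cv2.COLOR_BGR2HSV)
m=((hsv[...,1]<45)&(hsv[...,2]>140)).astype('uint8')
n,l,st,c=cv2.connectedComponentsWithStats(m)
for i in range(1,n):
    x,y,w,h,A=st[i]
    if 100<A<400 and 300<x<380 and 180<y<285:
        cc=max(cv2.findContours((l==i).astype('uint8'),0,1)[0],key=cv2.contourArea); r=cv2.minAreaRect(cc)
        bx=np.array([plane('top',u,v,z) for u,v in cv2.boxPoints(r)])
        e=[bx[1]-bx[0],bx[2]-bx[1]]; L=max(e,key=np.linalg.norm); L=L if L[0]>0 else -L
        print(A,np.round(r[0],1),bx.mean(0).round(4),'yaw',np.degrees(np.arctan2(L[1],L[0])).round(1),[np.linalg.norm(k).round(3) for k in e])
s=get_state();print(s['position'],s['ee_rot'],s['width'])
E
python3 loc.py 0.008
```

```text
clock: 13.1
position: [0.4691, -0.1865, 0.1046]
ee_rot: [-0.0, -0.035, 0.999, 0.001]
contact_force: [0.3, 0.9, 0.3]
width: 0.0429
gripper_force: 0.0
249 [362.4 209.8] [ 0.6107 -0.3411  0.008 ] yaw 3.2 [np.float64(0.029), np.float64(0.101)]
113 [318.2 238.6] [ 0.5182 -0.1914  0.008 ] yaw -28.2 [np.float64(0.074), np.float64(0.018)]
114 [357.8 260.4] [ 0.444  -0.3192  0.008 ] yaw -28.8 [np.float64(0.073), np.float64(0.018)]
[ 0.46229919 -0.18023785  0.10375406] [-0.00512218 -0.03558125  0.99934418  0.00435228] 0.04287616070644551
```

```bash
python3 -m inch '[{"claw":0,"travel":[0.16,-0.2,0],"turn":0},{"claw":0,"travel":[0.32,-0.4,0],"turn":0},{"claw":0,"travel":[0.48,-0.6,0],"turn":0},{"claw":0,"travel":[0.65,-0.81,0],"turn":0},{"claw":0,"travel":[0.65,-0.81,0],"turn":0}]'
python3 -m inch '[{"claw":0,"travel":[0,0,-0.2],"turn":0},{"claw":0,"travel":[0,0,-0.3],"turn":0},{"claw":0,"travel":[0,0,-0.3],"turn":0},{"claw":0,"travel":[0,0,-0.3],"turn":0}]'
python3 -c "
from rig import get_state;s=get_state();print(s['position'],s['ee_rot'])"
```

```text
clock: 13.65
position: [0.6052, -0.3562, 0.1044]
ee_rot: [0.002, -0.034, 0.999, -0.002]
contact_force: [-1.3, -0.5, -0.8]
width: 0.0427
gripper_force: 0.0
clock: 14.05
position: [0.6013, -0.3504, 0.0449]
ee_rot: [-0.0, -0.035, 0.999, 0.0]
contact_force: [0.5, -0.6, 0.2]
width: 0.0421
gripper_force: 0.0
[ 0.60127373 -0.35037184  0.0448559 ] [-2.09811174e-04 -3.51810784e-02  9.99380901e-01  2.50570626e-04]
```

```bash
python3 -m inch '[{"claw":0,"travel":[-0.043,0.041,0],"turn":0},{"claw":0,"travel":[-0.043,0.041,0],"turn":0},{"claw":0,"travel":[-0.043,0.041,-0.06],"turn":0},{"claw":0,"travel":[-0.043,0.041,-0.134],"turn":0},{"claw":0,"travel":[-0.043,0.041,-0.134],"turn":0}]'
python3 -m inch '[{"claw":0,"travel":[0,0,0],"turn":0},{"claw":0,"travel":[0,0,0],"turn":0}]'
```

```text
clock: 14.55
position: [0.5934, -0.3427, 0.0172]
ee_rot: [0.001, -0.035, 0.999, -0.0]
contact_force: [2.5, -1.1, 3.4]
width: 0.0423
gripper_force: 2.0
clock: 14.75
position: [0.5928, -0.3425, 0.0173]
ee_rot: [-0.0, -0.035, 0.999, 0.0]
contact_force: [0.8, -0.8, 0.7]
width: 0.0427
gripper_force: 0.3
```

```bash
python3 -m inch '[{"claw":-1,"travel":[0,0,0.005],"turn":0},{"claw":-1,"travel":[0,0,0.008],"turn":0},{"claw":-1,"travel":[0,0,0.008],"turn":0},{"claw":-1,"travel":[0,0,0.008],"turn":0},{"claw":-1,"travel":[0,0,0.008],"turn":0}]' 70
python3 -m inch '[{"claw":-1,"travel":[0,0,0.2],"turn":0},{"claw":-1,"travel":[0,0,0.4],"turn":0},{"claw":-1,"travel":[0,0,0.4],"turn":0},{"claw":-1,"travel":[0,0,0.4],"turn":0}]'
```

```text
clock: 15.25
position: [0.5924, -0.3421, 0.0191]
ee_rot: [-0.001, -0.035, 0.999, 0.0]
contact_force: [-0.2, -0.5, -0.4]
width: 0.0276
gripper_force: 69.5
clock: 15.65
position: [0.5932, -0.3426, 0.1004]
ee_rot: [0.001, -0.035, 0.999, -0.001]
contact_force: [-0.5, 0.7, -2.4]
width: 0.0276
gripper_force: 69.6
```

```bash
python3 -m inch '[{"claw":-1,"travel":[-0.12,0.19,0.1],"turn":0.005},{"claw":-1,"travel":[-0.24,0.38,0.1],"turn":0.005},{"claw":-1,"travel":[-0.36,0.57,0.1],"turn":0.005},{"claw":-1,"travel":[-0.48,0.76,0.1],"turn":0.005},{"claw":-1,"travel":[-0.5,0.8,0.1],"turn":0.005}]'
python3 -m inch '[{"claw":-1,"travel":[-0.12,0.19,0],"turn":0},{"claw":-1,"travel":[-0.24,0.38,0],"turn":0},{"claw":-1,"travel":[-0.36,0.57,0],"turn":0},{"claw":-1,"travel":[-0.5,0.8,0],"turn":0},{"claw":-1,"travel":[-0.5,0.8,0],"turn":0}]'
python3 -m inch '[{"claw":-1,"travel":[0,0,0],"turn":0},{"claw":-1,"travel":[0,0,0],"turn":0},{"claw":-1,"travel":[0,0,0],"turn":0}]'
```

```text
clock: 16.15
position: [0.4867, -0.1769, 0.1171]
ee_rot: [-0.005, -0.044, 0.999, 0.003]
contact_force: [0.4, -0.1, -1.5]
width: 0.0276
gripper_force: 69.7
clock: 16.65
position: [0.3862, -0.0182, 0.1176]
ee_rot: [-0.005, -0.045, 0.999, 0.002]
contact_force: [0.0, -1.3, -1.8]
width: 0.0276
gripper_force: 69.8
clock: 16.95
position: [0.3941, -0.0235, 0.1194]
ee_rot: [0.0, -0.042, 0.999, -0.0]
contact_force: [-0.4, -0.3, -1.8]
width: 0.0275
gripper_force: 69.8
```

Down to z ≈ 0.063, then forward 59 mm.

```bash
python3 -m inch '[{"claw":-1,"travel":[0,0,-0.15],"turn":0},{"claw":-1,"travel":[0,0,-0.28],"turn":0},{"claw":-1,"travel":[0,0,-0.28],"turn":0},{"claw":-1,"travel":[0,0,-0.28],"turn":0}]'
python3 -m inch '[{"claw":-1,"travel":[0.1,0.01,0],"turn":0},{"claw":-1,"travel":[0.2,0.02,0],"turn":0},{"claw":-1,"travel":[0.295,0.031,0],"turn":0},{"claw":-1,"travel":[0.295,0.031,0],"turn":0},{"claw":-1,"travel":[0.295,0.031,0],"turn":0}]'
```

```text
clock: 17.35
position: [0.3934, -0.0231, 0.0634]
ee_rot: [-0.0, -0.042, 0.999, 0.0]
contact_force: [-0.3, -0.2, 0.2]
width: 0.0278
gripper_force: 69.8
clock: 17.85
position: [0.4522, -0.0165, 0.0643]
ee_rot: [0.0, -0.043, 0.999, -0.0]
contact_force: [0.5, -0.7, -1.6]
width: 0.0277
gripper_force: 69.8
```

```bash
python3 -m inch '[{"claw":-1,"travel":[0,-0.003,-0.02],"turn":0},{"claw":-1,"travel":[0,-0.003,-0.04],"turn":0},{"claw":-1,"travel":[0,-0.003,-0.04],"turn":0},{"claw":-1,"travel":[0,-0.003,-0.044],"turn":0},{"claw":-1,"travel":[0,-0.003,-0.044],"turn":0}]'
```

```text
clock: 18.35
position: [0.4511, -0.0168, 0.055]
ee_rot: [-0.001, -0.043, 0.999, 0.0]
contact_force: [-1.4, 0.1, 4.9]
width: 0.0279
gripper_force: 70.6
```

Contact with the lower piece. Release, lift, move aside and look.

```bash
python3 -m inch '[{"claw":0.3,"travel":[0,0,0],"turn":0},{"claw":0.3,"travel":[0,0,0],"turn":0},{"claw":0.3,"travel":[0,0,0],"turn":0},{"claw":0.3,"travel":[0,0,0.25],"turn":0},{"claw":0.3,"travel":[0,0,0.5],"turn":0}]'
python3 -m inch '[{"claw":-1,"travel":[0,0.2,0.1],"turn":0},{"claw":-1,"travel":[0,0.4,0.1],"turn":0},{"claw":-1,"travel":[0,0.6,0.1],"turn":0},{"claw":-1,"travel":[0,0.6,0.1],"turn":0}]'
python3 - <<'E'
from h import *
s=snap('side','s5')[:,:,::-1];t=snap('top','t5')[:,:,::-1]
a=cv2.resize(s[195:255,212:316],(520,300),interpolation=2);b=cv2.resize(t[180:280,228:300],(216,300),interpolation=2)
cv2.imwrite('pics/c5.png',np.hstack([a,b]));x=get_state();print(x['position'],x['ee_rot'])
E
```

```text
clock: 18.85
position: [0.4507, -0.0166, 0.1546]
ee_rot: [-0.002, -0.043, 0.999, 0.001]
contact_force: [1.3, -0.8, -0.3]
width: 0.0555
gripper_force: 0.0
clock: 19.25
position: [0.4517, 0.107, 0.1751]
ee_rot: [0.001, -0.045, 0.999, 0.001]
contact_force: [0.4, -1.7, 0.3]
width: 0.0003
gripper_force: 0.0
[0.45165633 0.10367035 0.1745889 ] [-1.12854563e-04 -4.43129919e-02  9.99017656e-01 -2.62562924e-04]
```

View pics/c5.png

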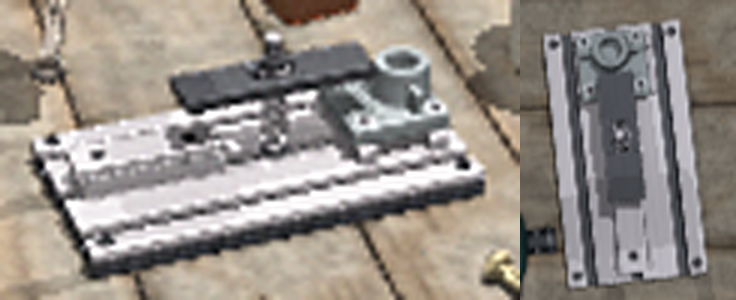

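The stack sits neatly under the heel: side crop (150,165), top crop (633,240). Housing unchanged. Now to press, centred about 28 mm from the stud on the heel side.

```bash
python3 -m inch '[{"claw":-1,"travel":[0.14,-0.19,0],"turn":0},{"claw":-1,"travel":[0.28,-0.38,0],"turn":0},{"claw":-1,"travel":[0.41,-0.57,0],"turn":0},{"claw":-1,"travel":[0.41,-0.57,0],"turn":0},{"claw":-1,"travel":[0.41,-0.57,0],"turn":0}]'
python3 -m inch '[{"claw":-1,"travel":[0,0,0],"turn":0},{"claw":-1,"travel":[0,0,0],"turn":0}]'
```

```text
clock: 19.85
position: [0.5337, -0.0131, 0.174]
ee_rot: [-0.001, -0.041, 0.999, 0.0]
contact_force: [0.3, 0.3, -1.2]
width: -0.0004
gripper_force: 0.0
clock: 20.05
position: [0.5329, -0.0104, 0.1746]
ee_rot: [-0.0, -0.043, 0.999, 0.0]
contact_force: [-0.2, 0.0, -1.0]
width: -0.0003
gripper_force: 0.0
```

```bash
python3 -m inch '[{"claw":-1,"travel":[0,0,-0.2],"turn":0},{"claw":-1,"travel":[0,0,-0.33],"turn":0},{"claw":-1,"travel":[0,0,-0.33],"turn":0}]'
python3 -m inch '[{"claw":-1,"travel":[0,0,-0.025],"turn":0},{"claw":-1,"travel":[0,0,-0.05],"turn":0},{"claw":-1,"travel":[0,0,-0.075],"turn":0},{"claw":-1,"travel":[0,0,-0.1],"turn":0},{"claw":-1,"travel":[0,0,-0.12],"turn":0}]'
python3 -m inch '[{"claw":-1,"travel":[0,0,-0.01],"turn":0},{"claw":-1,"travel":[0,0,-0.02],"turn":0},{"claw":-1,"travel":[0,0,-0.02],"turn":0}]'
```

```text
clock: 20.35
position: [0.5303, -0.0095, 0.1058]
ee_rot: [-0.004, -0.044, 0.999, 0.001]
contact_force: [-0.1, 0.3, 0.7]
width: 0.0003
gripper_force: 0.0
clock: 20.85
position: [0.5344, -0.0107, 0.085]
ee_rot: [0.001, -0.043, 0.999, 0.0]
contact_force: [0.3, 1.3, 1.6]
width: -0.0003
gripper_force: 1.0
clock: 21.15
position: [0.5344, -0.0108, 0.0808]
ee_rot: [0.0, -0.043, 0.999, 0.0]
contact_force: [1.5, 0.7, 2.7]
width: -0.0001
gripper_force: 1.3
```

```bash
python3 -m inch '[{"claw":-1,"travel":[0,0,-0.015],"turn":0},{"claw":-1,"travel":[0,0,-0.03],"turn":0},{"claw":-1,"travel":[0,0,-0.03],"turn":0}]'
python3 -m inch '[{"claw":-1,"travel":[0,0,-0.01],"turn":0},{"claw":-1,"travel":[0,0,-0.01],"turn":0},{"claw":-1,"travel":[0,0,-0.01],"turn":0}]'
```

```text
clock: 21.45
position: [0.5348, -0.0108, 0.0764]
ee_rot: [0.001, -0.043, 0.999, -0.0]
contact_force: [-1.6, 2.1, 14.3]
width: -0.0001
gripper_force: 7.2
clock: 21.75
position: [0.5348, -0.0108, 0.0763]
ee_rot: [0.002, -0.043, 0.999, -0.0]
contact_force: [-5.4, 2.9, 26.4]
width: 0.0002
gripper_force: 13.5
```

Firm contact at TCP z 0.0764 (0.076 expected for a level strap). One check picture.

```bash
python3 -m inch '[{"claw":-1,"travel":[0,0,-0.003],"turn":0},{"claw":-1,"travel":[0,0,-0.003],"turn":0},{"claw":-1,"travel":[0,0,-0.003],"turn":0},{"claw":-1,"travel":[0,0,-0.003],"turn":0},{"claw":-1,"travel":[0,0,-0.003],"turn":0}]'
python3 - <<'E'
from h import *
s=snap('side','s6')[:,:,::-1]
cv2.imwrite('pics/c6.png',cv2.resize(s[190:260,205:320],(800,487),interpolation=2));print(get_state()['contact_force'])
E
```

```text
clock: 22.25
position: [0.5348, -0.0108, 0.0762]
ee_rot: [0.002, -0.043, 0.999, -0.0]
contact_force: [-6.2, 3.8, 31.3]
width: -0.0002
gripper_force: 15.4
[-6.80068582  3.05832312 30.59123635]
```

View pics/c6.png

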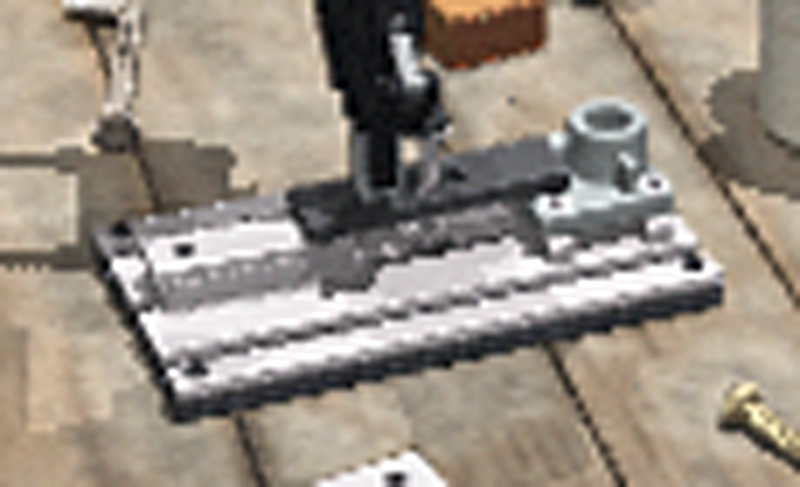

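Run:
```python
from h import *
a=np.radians(4.92);ex=np.array([np.cos(a),np.sin(a),0]);ey=np.array([-ex[1],ex[0],0]);O=np.array([.5612,-.008,.02])
f=800/115
# expected lines of near strap edge, level: top edge z=.037, bottom edge z=.027 ; foot corner
for n,X in dict(heel_top=(-.068,-.019,.037),heel_bot=(-.068,-.019,.027),nose_top=(.068,-.019,.037),nose_bot=(.068,-.019,.027),nose_bot_up5=(.068,-.019,.032)).items():
    uv=proj('side',[O+ex*X[0]+ey*X[1]+[0,0,X[2]]])[0];print(n,((uv-[205,190]+.5)*f).round(0))
```

```text
heel_top [307. 227.]
heel_bot [308. 244.]
nose_top [571. 175.]
nose_bot [571. 192.]
nose_bot_up5 [571. 183.]
```

Run:
```python
from h import *
a=np.radians(4.92);ex=np.array([np.cos(a),np.sin(a),0]);ey=np.array([-ex[1],ex[0],0]);O=np.array([.5612,-.008,.02])
for f,z0 in (('s5',.059),('s6',.032)):
  g=cv2.cvtColor(cv2.imread(f'pics/{f}.png'),cv2.COLOR_BGR2GRAY).astype(np.float32)
  for x0,x1 in((-.064,-.05),(.02,.035),(.035,.05),(.05,.064)):
    p=[]
    for dz in range(-14,16,2):
        uv=proj('side',[O+ex*x-ey*.019+[0,0,z0+dz/1000] for x in np.linspace(x0,x1,9)]).astype(np.float32)
        p.append(int(cv2.remap(g,uv[:,:1],uv[:,1:],1).mean()))
    print(f,x0,p)
```

```text
s5 -0.064 [131, 165, 209, 228, 175, 86, 40, 43, 57, 76, 91, 94, 92, 92, 92]
s5 0.02 [109, 122, 140, 148, 140, 95, 48, 43, 55, 77, 104, 113, 110, 109, 108]
s5 0.035 [87, 107, 127, 143, 136, 102, 65, 48, 54, 77, 104, 113, 109, 107, 107]
s5 0.05 [153, 160, 160, 157, 136, 99, 58, 42, 51, 73, 100, 110, 110, 113, 115]
s6 -0.064 [107, 109, 105, 96, 78, 52, 39, 42, 53, 64, 72, 72, 64, 62, 60]
s6 0.02 [108, 115, 131, 138, 124, 101, 72, 51, 49, 62, 85, 101, 102, 100, 100]
s6 0.035 [91, 93, 102, 105, 90, 70, 56, 48, 49, 60, 82, 104, 110, 108, 107]
s6 0.05 [204, 192, 193, 197, 167, 96, 43, 36, 42, 52, 73, 100, 112, 108, 105]
```

The strap is level to within about 1 mm between heel and nose, pressed with 31 N, and the housing is unmoved. Handing in.

```bash
python3 -c "
from rig import ticket;print(ticket.sign_off())"
```

```text
the job is handed in; nothing more can be done
None
```

Handed in at about 22 s: 16 + 8 mm packing is under the heel, and the closed fingers hold the strap down beside the nut at about 31 N, level to about 1 mm by camera; the housing and tools look unmoved in the pictures, and the sign-off gave no verdict.

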